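# Rack the drill-bit case and close the end stop

## Robot

A 6-joint arm with a two-finger parallel gripper is mounted at the origin on a cart in front of the work surface, level with it; the furniture and walls round the work are solid. World frame = base frame: x ahead of the robot, y to its left, z up, the work surface at z = 0. Lengths are in m, angles in rad, forces in N, time in s.
With the tool pointing down it reaches from about 0.325 to 0.775 m from the base axis. Payload 5.5 kg.
Tool frame: the origin (TCP) lies on the centre line of the jaws, within the pads' length; the fingertips stand 25 mm ahead of it and the grasp point (between the pads) lies 6 mm ahead of it; z points along the fingers, x is the direction in which the jaws open and shut, and the axes are right-handed (so a half turn about z gives the same grasp; the last joint's range is limited). The gripper opens to 88 mm and grips with 3 to 60 N. Pads are 20 mm wide; open, the fingers measure 115 mm over their backs; the gripper's body (75 mm by 178 mm) begins 61 mm behind the grasp point.
Start: joints at [1.176, 0.091, 1.231, -0, 1.82, -0.057], TCP at [0.199, 0.566, 0.248] pointing down, gripper open.
Joint ranges: [-2.87, 2.87], [-0.86, 2.18], [0.17, 2.46], [-1.51, 4.65], [0.06, 2.69], [-2.65, 2.65]. Speed limits (rad/s): [2.57, 2.57, 3.01, 3.14, 3.14, 3.14].

## Interface

Orientations are given as a unit quaternion [w, x, y, z].
In Python, from plant import arm gives the robot as it stands.
- The arm moves only by the shell command python3 -m handwheel 'ROWS' [FORCE]. ROWS is JSON, a list of rows, each a list of 5 numbers: the shift along the world's x, y, z in mm, then the turn about the world's z in rad, then the gripper command: -1 is fully open, 1 is shut, values between are in proportion. In form: [[x, y, z, twist, fingers], ...]. A call has 1 to 5 rows; each row is the pose to reach, as a shift and turn from the pose commanded when the call began; what a row does not reach only later rows make up. A row lasts 1/10 s, in which the tool goes at most 50 mm and 8.59 degrees, less where a joint would pass 70% of its speed; a pose out of reach is approached as far as the arm can. A call with a gripper value outside its range is refused whole. The fingers move at their own pace and stop on an object; FORCE is the grip in N (left out, the last holds). Time passes only in rows, so rows that repeat a pose let the fingers close. It gives the time, the measured TCP pose, the force and the opening at its end, in the units of the state.
- arm.read_state(): the state, without advancing time (a new reading comes with each control period).
- arm.read_camera(name): name is "scene" or "top"; returns (picture, depth): 400x640x3 uint8, red, green, blue; 400x640 float32, m along the optical axis (not along the pixel's ray), 0 where there is no reading.
- arm.camera_info(name): a dict with "camera_matrix" (3x3 intrinsics, pixels), "extrinsics" (4x4, takes a point from camera to world coordinates). Camera axes: x right, y down, z forward; pixel columns grow to the right and rows downward; lengths in m; the calibration is good to about 2 mm. A picture is of the moment at which its call begins. camera_info takes no time and is no camera call.
- arm.finish_job(): hands the job in, once; it reports no verdict.
The state is a dict: "clock": time; "joints": joint angles; "qd": joint speeds; "joint_torque": joint torques, N m; "eef_pos": TCP position; "tcp_rot": TCP orientation; "wrist_force": force on the tool from outside, world axes, zero at the start; "moment": the same for the moment, N m; "opening": opening from 0.0 (shut) to 1.0 (fully open).
Only numpy, scipy, OpenCV 4.12 (cv2) and the standard library are available. Lean on these libraries where they do the work, as an engineer would, in place of code of your own. Each camera call takes 0.05 s, during which the arm holds its last target.

## Task

Stand the loose tall drill-bit case upright in the rack, in line beside the tall case already there, on the side of the sliding end stop. Then slide the end stop up until both cases stand snug between it and the rack's fixed end wall. Leave the short case where it stands.

Things in the scene. Friction and masses are not known exactly. Their poses are not given: they have to be found in the camera images.
- loose_case_center (a point): centre (half-way up) of the tall drill-bit case that stands on the bench: a closed flat painted-grey steel case with a small clasp on top, 56 mm (its x) by 30 mm thick (its y) by 100 mm tall (its z), 0.17 to 0.35 kg; upright at the start, turned up to 0.45 rad. Its 56 mm wide ends are easily gripped from above. Either way round is right in the rack.
- racked_case_center (a point): centre (half-way up) of the same kind of tall case (56 x 30 x 100 mm) that already stands loose in the rack, near the end wall, its 56 mm side across the rack.
- short_case_center (a point): centre of the short case, 56 x 30 x 60 mm tall, same make, standing on the bench; not wanted in the rack. It and the tall loose case may stand in either place.
- rack: fixed dark steel rack. Origin: centre of its underside, on the bench; x across, y along the row to the end wall, z up; turned up to 0.25 rad. Base 110 (x) by 260 mm (y), floor 8 mm above the bench, 94 mm wide between guide rails 5 mm high. End wall at +y: inner face at y = +115 mm, 10 mm thick, 94 mm wide, top 108 mm above the bench.
- end_stop (a joint): travel (m, 0 to 0.15) of the end stop along rack +y, to the wall; starts at 0 to 0.03. Upright aluminium plate, 86 mm wide, top 107 mm above the bench: inner face at rack y = -55 mm + travel, outer face at -65 mm + travel; behind that a low foot, top 22 mm above the bench, 21 mm long. Needs about 3 N, plus 2 to 3 N per case pushed along; stays where left. Clear length to the wall: 170 mm - travel.
There are look-alikes about, which are no part of the job. What is shaped like the part that bears racked_case_center but red is not meant. What is shaped like the part that bears loose_case_center but red is not meant.

How it is judged:
On the way, in this order (a step that is already met when the one before it is completed fails the run):
1. the loose tall case stands upright and released on the rack floor, between the racked case and the end stop (x of loose_case_center in the frame of rack between -0.018 and 0.018 m and y of loose_case_center in the frame of rack between -0.04 and 0.1 m and z of loose_case_center in the frame of rack between 0.052 and 0.064 m and angle between loose_case_center's own z axis and vertical below 0.15 rad and contact force between loose_case and the fingers below 0.1 N), for 0.2 s.
2. the end stop has been slid up: less than 10 mm of play is left in the row (value of joint end_stop above 0.1 m), for 0.2 s.
At the end, for the whole second after the job is handed in: Both tall cases stand upright (0.15 rad) and at rest on the rack floor, within 18 mm of its centre line, the added one released, beside the other on the stop side and square within 0.17 rad; the end stop has travelled over 0.100 m, leaving under 10 mm of play (none at 0.110 m) (x of loose_case_center in the frame of rack between -0.018 and 0.018 m and y of loose_case_center in the frame of rack between 0.055 and 0.078 m and z of loose_case_center in the frame of rack between 0.052 and 0.064 m and angle between each of loose_case_center, racked_case_center's own z axis and vertical below 0.15 rad and x of racked_case_center in the frame of rack between -0.018 and 0.018 m and y of racked_case_center in the frame of rack between 0.085 and 0.108 m and z of racked_case_center in the frame of rack between 0.052 and 0.064 m and angle between the x axis of loose_case_center and the x axis of rack, either way round below 0.17 rad and contact force between loose_case and the fingers below 0.1 N and value of joint end_stop above 0.1 m and linear speed of each of loose_case, racked_case below 0.02 m/s); the robot touches nothing.
It fails at once if the short case is moved by more than 25 mm or tipped (distance of short_case_center from where it was at the start of the episode above 0.025 m or angle between short_case_center's own z axis and vertical above 0.4 rad).
It fails at once if the case already in the rack is tipped over (angle between racked_case_center's own z axis and vertical above 0.5 rad).
It also fails if it takes over 54 s, if anything falls off the work surface, if the arm or the gripper's body presses on something with over 40 N, if the wrist force passes 120 N, or if a joint passes its speed limit or range.

## Working session

There is one attempt and no reset: what is moved stays moved. The work goes in short steps, Python scripts to look and compute and a shell command to move; the robot and the scene stay as the last step left them, time stands still between calls to the robot, and variables do not carry over. Pictures are saved under pics/ and viewed, and the job is handed in when it is done.

```bash
mkdir -p pics; cat > h.py <<'E'
import numpy as np,cv2
from plant import arm
def cam(n):
    im,d=arm.read_camera(n); i=arm.camera_info(n)
    K=np.array(i["camera_matrix"]);T=np.array(i["extrinsics"])
    v,u=np.mgrid[:400,:640]
    P=np.stack([(u-K[0,2])/K[0,0]*d,(v-K[1,2])/K[1,1]*d,d],-1)
    W=P@T[:3,:3].T+T[:3,3]; W[d==0]=np.nan
    return im,d,W
def save(n,im): cv2.imwrite("pics/"+n+".png",im[...,::-1])
E
python3 - <<'E'
from h import *
for n in("top","scene"):
    im,d,W=cam(n); save(n+"0",im); np.savez(n+"0.npz",im=im,W=W)
    print(n,arm.camera_info(n)["extrinsics"])
print(arm.read_state())
E
```

```text
top [[-0.01213708 -0.99742097  0.07073967  0.46988644]
 [-0.99968027  0.01367309  0.02126991 -0.00370679]
 [-0.02218229 -0.0704589  -0.99726801  1.08977674]
 [ 0.          0.          0.          1.        ]]
scene [[ 0.88001418 -0.32947523  0.34208348  0.1057587 ]
 [-0.47476135 -0.59007607  0.65300222 -0.8182751 ]
 [-0.01329278 -0.73705923 -0.67569741  0.91926821]
 [ 0.          0.          0.          1.        ]]
{'clock': 0.1, 'joints': array([ 1.17632032e+00,  9.17912744e-02,  1.23175569e+00,  1.63703823e-05,
        1.81981519e+00, -5.66931610e-02]), 'qd': array([ 0.00014929, -0.00339448, -0.00295909,  0.00078936, -0.00086171,
        0.00043668]), 'joint_torque': array([ 2.55794315e-03, -4.47860456e+01, -4.07566881e+01,  7.01155351e-02,
        2.84695881e-02, -1.25180886e-04]), 'eef_pos': array([0.19874394, 0.56588944, 0.24662083]), 'tcp_rot': array([ 4.63101785e-04,  8.15901712e-01,  5.78189946e-01, -7.53906612e-04]), 'wrist_force': array([ 0.54267906, -0.63011593,  0.47219627]), 'moment': array([-0.00018925,  0.00814866,  0.00815437]), 'opening': 1.000473050925722}
```

View pics/top0.png

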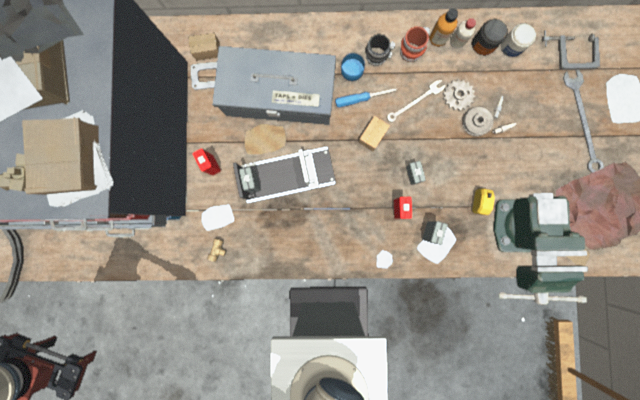

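View pics/scene0.png

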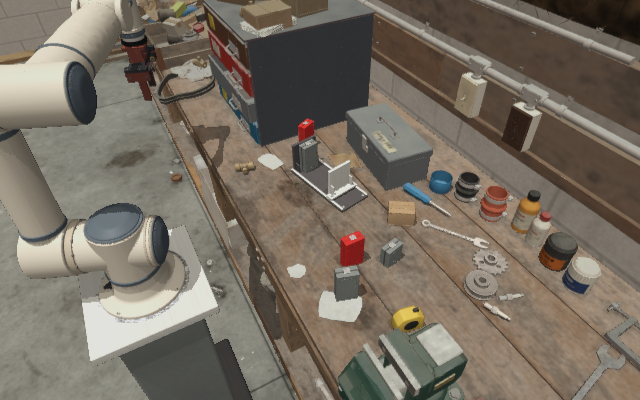

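```bash
python3 - <<'E'
from h import *
z=np.load("top0.npz");im=z["im"];W=z["W"]
a=cv2.resize(im[130:270,190:350],None,fx=5,fy=4.0*5/4,interpolation=cv2.INTER_CUBIC);save("a",cv2.resize(a,(685,600)))
save("b",cv2.resize(im[150:260,380:490],(600,600),interpolation=cv2.INTER_CUBIC))
for n,(r0,r1,c0,c1) in dict(tall=(215,255,420,460),short=(155,190,400,430),racked=(155,205,230,262),stop=(140,200,290,340)).items():
    w=W[r0:r1,c0:c1].reshape(-1,3); 
    for lo,hi in((.02,.05),(.05,.075),(.085,.103),(.103,.13)):
        s=w[(w[:,2]>lo)&(w[:,2]<hi)]
        if len(s)>8:
            r=cv2.minAreaRect((s[:,:2]*1000).astype(np.float32)); print(n,lo,len(s),s.mean(0).round(4),np.median(s[:,2]).round(4),np.round(r[0],1),np.round(r[1],1),round(r[2],1))
E
```

```text
tall 0.02 59 [ 0.442  -0.272   0.0349] 0.0341 [ 438.1 -273.6] [60.1 22.5] 8.1
tall 0.05 52 [ 0.4423 -0.2718  0.0622] 0.063 [ 440.  -272.9] [57.7 19.2] 2.2
tall 0.085 242 [ 0.4402 -0.2839  0.0996] 0.1008 [ 440.2 -286.1] [31.2 56.1] 72.1
tall 0.103 48 [ 0.4418 -0.2837  0.104 ] 0.1038 [ 441.2 -284.5] [27.3 50.4] 72.2
short 0.02 57 [ 0.5967 -0.2326  0.0352] 0.0353 [ 595.6 -234.1] [59.5 21.4] 35.8
short 0.05 248 [ 0.6023 -0.244   0.0608] 0.0611 [ 602.8 -244.9] [55.3 30.2] 14.4
racked 0.02 85 [0.571  0.2025 0.0358] 0.0372 [585.3 207.6] [93.1 39.1] 8.3
racked 0.05 67 [0.5769 0.2032 0.0626] 0.0641 [584.7 207.4] [92.6 40.7] 6.8
racked 0.085 83 [0.5795 0.2105 0.0948] 0.0947 [585.1 206.9] [91.1 37. ] 9.7
racked 0.103 398 [0.5846 0.2128 0.1088] 0.1087 [585.6 211.6] [92.9 44.1] 11.4
stop 0.02 261 [0.618  0.0432 0.0246] 0.0231 [619.3  46.3] [107.2  28.6] 10.5
stop 0.05 27 [0.616  0.049  0.0586] 0.0571 [617.3  47.6] [82.9 17. ] 6.6
stop 0.085 9 [0.6032 0.0518 0.0952] 0.0968 [611.5  52.3] [72.8  6.6] 5.2
stop 0.103 127 [0.6169 0.0578 0.1081] 0.108 [617.3  58. ] [84.8  9.8] 11.5
```

View pics/a.png

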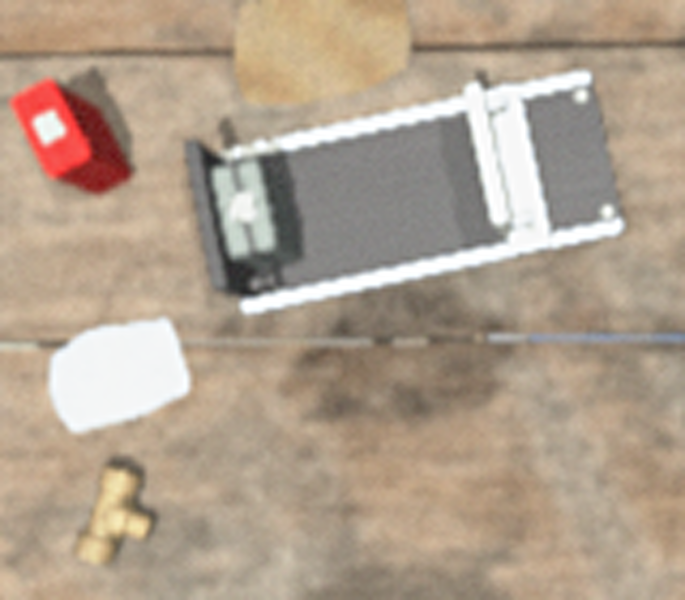

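View pics/b.png

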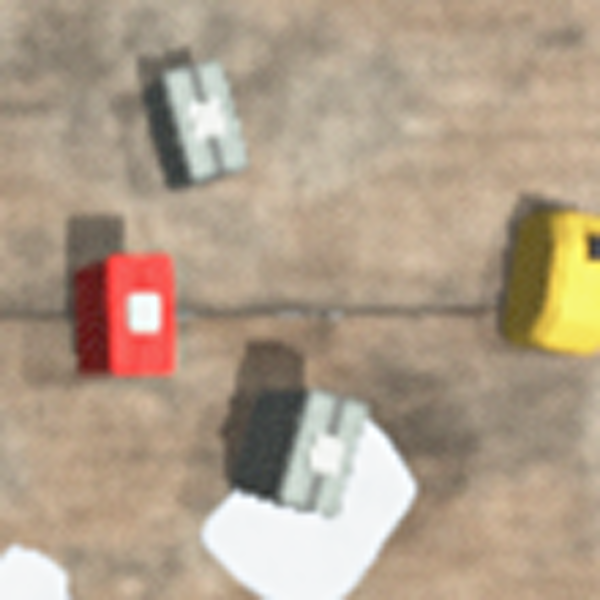

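```bash
python3 - <<'E'
from h import *
z=np.load("top0.npz");im=z["im"].astype(float);W=z["W"]
print("table z",np.nanmedian(W[215:235,260:340,2]))
def box(n,r0,r1,c0,c1,lo,hi,f=None):
    sl=(slice(r0,r1),slice(c0,c1)); w=W[sl];m=(w[...,2]>lo)&(w[...,2]<hi)
    if f is not None: m&=f(im[sl])
    s=w[m]; r=cv2.minAreaRect((s[:,:2]*1000).astype(np.float32)); print(n,len(s),s.mean(0).round(4),np.round(r[0],1),np.round(r[1],1),round(r[2],1)); return s
box("tall",215,255,420,460,.096,.108)
box("stopplate",140,200,290,340,.103,.112)
bright=lambda i:i.sum(-1)>330
r=box("racked",155,205,230,262,.103,.118,bright)
w=box("wall",155,205,230,262,.103,.118,lambda i:i.sum(-1)<270)
th=np.radians(11.5);R=np.array([[np.cos(th),-np.sin(th)],[np.sin(th),np.cos(th)]])
s=W[140:210,230:340].reshape(-1,3);c=im[140:210,230:340].reshape(-1,3)
# rails / base extents in rack-rotated frame
for nm,m in(("rail",(s[:,2]>.009)&(s[:,2]<.02)&(c.sum(1)>450)),("floor",(s[:,2]>.004)&(s[:,2]<.011)&(c.sum(1)<330)),("high",s[:,2]>.1),):
    q=s[m][:,:2]@R; print(nm,m.sum(),np.percentile(q,[1,50,99],axis=0).round(4).tolist())
    r_=cv2.minAreaRect((s[m][:,:2]*1000).astype(np.float32));print(r_)
for nm,p in(("racked",r),("wall",w)):
    q=p[:,:2]@R;print(nm,q.min(0).round(4),q.max(0).round(4))
print("stop c",np.array([.6173,.058])@R)
E
```

```text
table z 0.0011515360903677774
tall 262 [ 0.4401 -0.2849  0.1013] [ 440.3 -285.4] [30.5 55.4] 73.2
stopplate 125 [0.6168 0.0578 0.108 ] [617.3  58. ] [84.8  9.8] 11.5
racked 355 [0.5849 0.2118 0.109 ] [585.9 211.8] [92.2 43.9] 11.4
wall 20 [0.5811 0.2232 0.1063] [578.5 223.1] [79.8  1.9] 11.9
rail 714 [[0.562, -0.1373], [0.6622, 0.0035], [0.7238, 0.1085]]
((633.6011352539062, 115.60845184326172), (164.7233123779297, 256.6302185058594), 11.417006492614746)
floor 53 [[0.5317, -0.0532], [0.6346, 0.0743], [0.6843, 0.1038]]
((598.0970458984375, 153.132568359375), (165.7727813720703, 172.39755249023438), 0.4571148753166199)
high 547 [[0.5722, -0.071], [0.6152, 0.0848], [0.659, 0.1119]]
((599.3460693359375, 143.1084442138672), (92.91621398925781, 183.9126739501953), 11.382450103759766)
racked [0.5703 0.0688] [0.6625 0.1128]
wall [0.5715 0.1022] [0.6513 0.1043]
stop c [ 0.61647086 -0.06623419]
```

```bash
python3 - <<'E'
from h import *
W=np.load("top0.npz")["W"]
for p in((185,100),(185,212),(150,212),(105,215),(190,212),(50,210),(80,160)): print(p,W[p[1],p[0]].round(3))
E
python3 -m handwheel '[[12,-45,10,-0.1,-1],[25,-90,20,-0.2,-1],[37,-135,20,-0.3,-1],[50,-175,20,-0.4,-1],[60,-210,20,-0.5,-1]]' 25
```

```text
(185, 100) [0.823 0.4   0.021]
(185, 212) [0.503 0.399 0.013]
(150, 212) [0.498 0.401 0.223]
(105, 215) [0.488 0.401 0.399]
(190, 212) [0.503 0.389 0.001]
(50, 210) [0.498 0.502 0.401]
(80, 160) [0.579 0.413 0.457]
clock: 0.6
eef_pos: [0.2591, 0.3542, 0.2674]
tcp_rot: [0.0, 0.934, 0.356, 0.0]
wrist_force: [1.1, 0.5, -0.9]
opening: 0.998
```

```bash
python3 -m handwheel '[[20,-40,0,-0.1,-1],[40,-80,0,-0.2,-1],[60,-120,0,-0.3,-1],[80,-160,0,-0.4,-1],[90,-205,0,-0.5,-1]]'
python3 -m handwheel '[[15,-45,0,-0.1,-1],[30,-90,0,-0.2,-1],[45,-135,0,-0.3,-1],[60,-180,0,-0.4,-1],[70,-225,0,-0.535,-1]]'
python3 -m handwheel '[[5,-45,-10,0,-1],[10,-90,-20,0,-1],[15,-135,-30,0,-1],[20,-180,-50,0,-1],[21,-211,-80,0,-1]]'; python3 -c "
from h import *
s=arm.read_state();print(s)"
```

```text
clock: 1.1
eef_pos: [0.3494, 0.1495, 0.2669]
tcp_rot: [0.0, 0.993, 0.114, -0.0]
wrist_force: [1.8, -0.1, -0.1]
opening: 1.002
clock: 1.6
eef_pos: [0.419, -0.076, 0.2672]
tcp_rot: [-0.0, 0.988, -0.153, -0.0]
wrist_force: [0.8, -0.1, -0.1]
opening: 0.997
clock: 2.1
eef_pos: [0.44, -0.288, 0.1878]
tcp_rot: [0.001, 0.988, -0.151, 0.001]
wrist_force: [0.4, 0.4, 0.2]
opening: 0.995
{'clock': 2.1, 'joints': array([-6.43996499e-01, -1.14907877e-01,  1.54066803e+00, -3.67353851e-04,
        1.71315668e+00, -3.40351184e-01]), 'qd': array([-0.45931538,  0.45946396,  0.15039172,  0.01219266, -0.57489763,
       -0.45819066]), 'joint_torque': array([  1.15604538, -38.40043902, -41.38174295,  -0.16032584,
         0.97229742,   0.41286193]), 'eef_pos': array([ 0.44001724, -0.28798534,  0.18783641]), 'tcp_rot': array([ 7.92426735e-04,  9.88492182e-01, -1.51265937e-01,  1.09320884e-03]), 'wrist_force': array([0.41426489, 0.35628906, 0.17859053]), 'moment': array([-0.04343705,  0.04797742, -0.00817656]), 'opening': 0.9946498652144662}
```

```bash
python3 -m handwheel '[[0,0,0,0,-1],[0,0,0,0,-1]]'
python3 - <<'E'
from h import *
im,d,W=cam("scene"); save("s1",cv2.resize(im[180:400,240:480],(720,600)))
print(arm.read_state()["eef_pos"])
E
```

```text
clock: 2.3
eef_pos: [0.4392, -0.2848, 0.1864]
tcp_rot: [-0.001, 0.989, -0.151, -0.001]
wrist_force: [-0.5, -0.3, 0.2]
opening: 0.999
[ 0.43990752 -0.28440433  0.18801861]
```

View pics/s1.png

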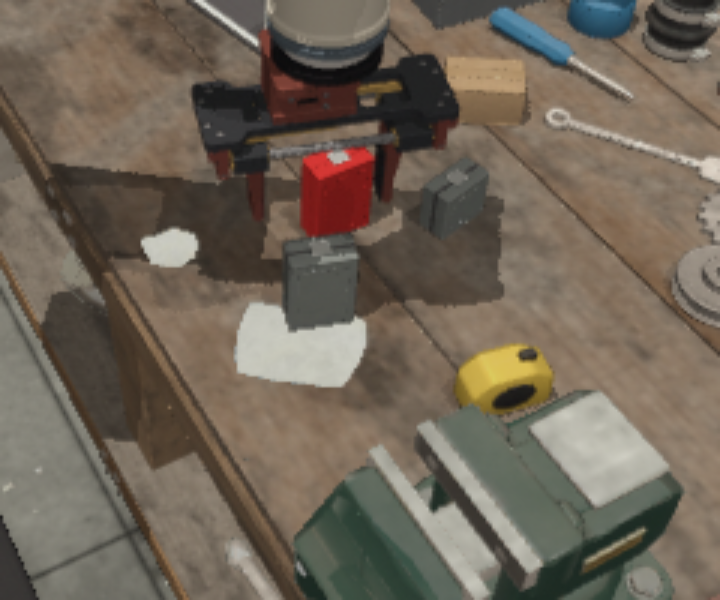

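The picture shows the open jaws (crop px ~255 and ~385, row 200) above and in line with the grey tall case (320,280). The red look-alike and the short case are clear of the fingers.

```bash
python3 -m handwheel '[[0,-1,-30,0,-1],[0,-1,-60,0,-1],[0,-1,-90,0,-1],[0,-1,-105,0,-1],[0,-1,-110,0,-1]]' 25
python3 -m handwheel '[[0,0,0,0,-1],[0,0,0,0,1],[0,0,0,0,1],[0,0,0,0,1],[0,0,0,0,1]]' 30
python3 -m handwheel '[[0,0,0,0,1],[0,0,0,0,1],[0,0,0,0,1],[0,0,0,0,1]]'
```

```text
clock: 2.85
eef_pos: [0.4399, -0.2847, 0.0772]
tcp_rot: [-0.0, 0.989, -0.15, -0.0]
wrist_force: [0.4, -0.0, 0.1]
opening: 0.995
clock: 3.35
eef_pos: [0.4401, -0.2861, 0.0783]
tcp_rot: [0.0, 0.989, -0.15, 0.0]
wrist_force: [0.6, -0.5, 0.6]
opening: 0.678
clock: 3.75
eef_pos: [0.4401, -0.2861, 0.0781]
tcp_rot: [0.0, 0.989, -0.15, 0.0]
wrist_force: [1.1, -0.4, 3.1]
opening: 0.641
```

```bash
python3 -m handwheel '[[0,0,25,0,1],[0,0,65,0,1],[0,0,105,0,1],[0,0,145,0,1],[0,0,165,0,1]]'
python3 -m handwheel '[[5,25,0,0,1],[20,60,0,0.05,1],[35,100,0,0.1,1],[50,140,0,0.15,1],[65,180,0,0.2,1]]'
python3 -m handwheel '[[15,40,0,0.06,1],[30,80,0,0.12,1],[45,120,0,0.18,1],[60,160,0,0.24,1],[73,200,0,0.302,1]]'
python3 -m handwheel '[[6,25,0,0,1],[12,45,0,0,1],[16,60,0,0,1],[18,71,0,0,1],[18,71,0,0,1]]'
python3 -m handwheel '[[0,0,0,0,1],[0,0,0,0,1],[0,0,0,0,1]]'
python3 - <<'E'
from h import *
for n,c in(("top",(130,220,200,350)),("scene",(90,250,230,430))):
    im,d,W=cam(n); np.savez(n+"2.npz",im=im,W=W);save(n+"2",cv2.resize(im[c[0]:c[1],c[2]:c[3]],(750,450 if n=="top" else 600)))
E
```

```text
clock: 4.25
eef_pos: [0.4401, -0.2861, 0.2459]
tcp_rot: [0.001, 0.989, -0.15, 0.001]
wrist_force: [-0.1, -0.4, -1.7]
opening: 0.64
clock: 4.75
eef_pos: [0.5047, -0.1043, 0.2414]
tcp_rot: [-0.0, 0.999, -0.05, -0.001]
wrist_force: [-0.5, -0.9, -1.8]
opening: 0.642
clock: 5.25
eef_pos: [0.5778, 0.0958, 0.2411]
tcp_rot: [0.0, 0.995, 0.101, -0.001]
wrist_force: [0.8, -0.4, -2.1]
opening: 0.633
clock: 5.75
eef_pos: [0.5957, 0.1659, 0.2419]
tcp_rot: [0.0, 0.995, 0.1, -0.001]
wrist_force: [0.2, 0.5, -2.2]
opening: 0.635
clock: 6.05
eef_pos: [0.5959, 0.1642, 0.2429]
tcp_rot: [0.0, 0.995, 0.099, 0.0]
wrist_force: [-0.8, 0.0, -2.6]
opening: 0.639
```

View pics/scene2.png

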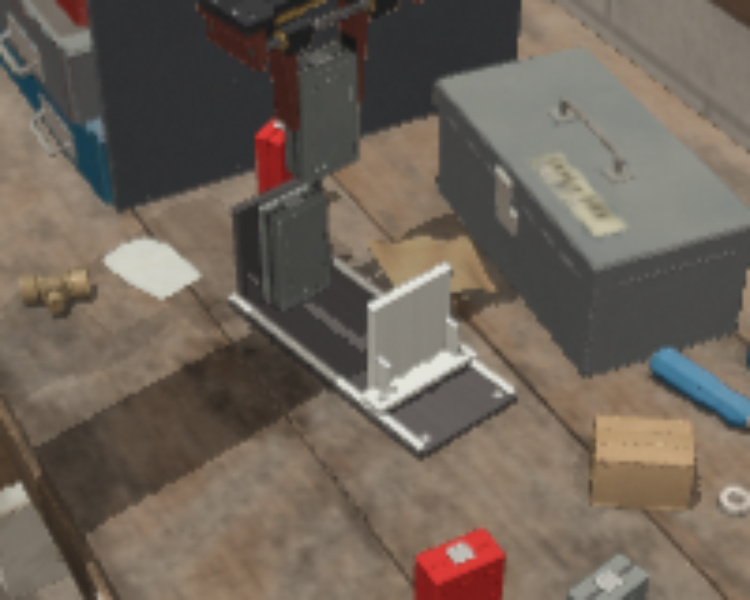

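View pics/top2.png

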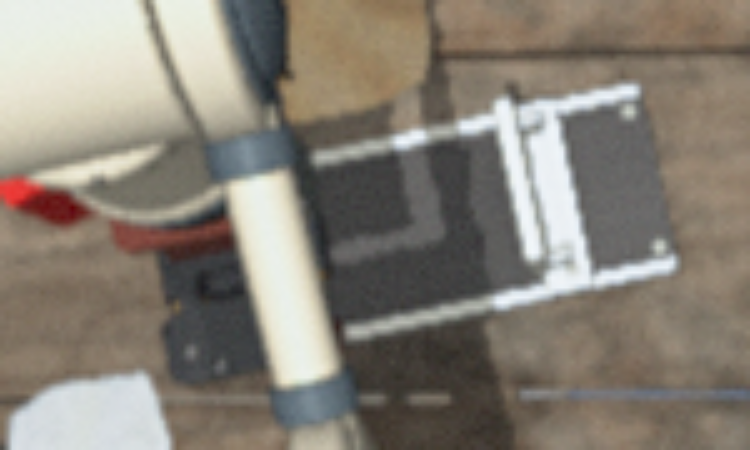

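```bash
python3 - <<'E'
from h import *
z=np.load("scene2.npz");W=z["W"];im=z["im"]
th=.2;R=np.array([[np.cos(th),-np.sin(th)],[np.sin(th),np.cos(th)]])
# crop px -> image: col=230+px*200/750, row=90+py*160/600
def reg(x0,x1,y0,y1):
    s=W[int(90+y0*160/600):int(90+y1*160/600),int(230+x0/3.75):int(230+x1/3.75)].reshape(-1,3)
    q=s.copy();q[:,:2]=s[:,:2]@R;return q[~np.isnan(q[:,0])]
for n,a in(("held",(308,350,75,155)),("racked",(285,322,215,285)),("stopin",(385,440,300,370))):
    q=reg(*a);m=np.abs(q[:,1]-np.median(q[:,1]))<.008;q=q[m]
    A=np.c_[q[:,0]-q[:,0].mean(),q[:,2]-q[:,2].mean(),np.ones(len(q))];c=np.linalg.lstsq(A,q[:,1],rcond=None)[0]
    print(n,len(q),"rack y",(c[2]+.0122).round(4),"yaw slope",c[0].round(3),"tilt slope",c[1].round(3),q.min(0).round(4),q.max(0).round(4))
q=reg(240,360,0,340);print(np.percentile(q,[2,98],axis=0).round(3))
E
```

```text
held 229 rack y 0.0361 yaw slope -0.006 tilt slope -0.007 [0.5922 0.0196 0.1836] [0.634  0.0286 0.2651]
racked 170 rack y 0.0777 yaw slope 0.023 tilt slope -0.009 [0.5937 0.0615 0.0225] [0.6349 0.0707 0.1094]
stopin 264 rack y -0.0623 yaw slope 0.011 tilt slope 0.018 [ 0.5815 -0.0812  0.0196] [ 0.6476 -0.0701  0.1095]
[[ 0.538  0.007 -0.002]
 [ 0.778  0.263  0.34 ]]
```

```bash
python3 -m handwheel '[[0,0,-30,0,1],[0,0,-65,0,1],[0,0,-100,0,1],[0,0,-130,0,1],[0,0,-145,0,1]]'
python3 -m handwheel '[[0,0,-4,0,1],[0,0,-7,0,1],[0,0,-9,0,1],[0,0,-10,0,1],[0,0,-10,0,1]]'
python3 -m handwheel '[[0,0,-0.5,0,1],[0,0,-1,0,1],[0,0,-1,0,1]]'
```

```text
clock: 6.65
eef_pos: [0.5943, 0.1644, 0.094]
tcp_rot: [0.0, 0.995, 0.1, -0.002]
wrist_force: [-0.8, -0.8, -2.5]
opening: 0.636
clock: 7.15
eef_pos: [0.5963, 0.1652, 0.0888]
tcp_rot: [-0.0, 0.995, 0.1, 0.001]
wrist_force: [-0.2, 0.4, -1.5]
opening: 0.634
clock: 7.45
eef_pos: [0.5959, 0.1651, 0.0867]
tcp_rot: [-0.0, 0.995, 0.1, 0.0]
wrist_force: [0.1, -0.6, -1.9]
opening: 0.635
```

```bash
python3 -m handwheel '[[0,0,-1,0,1],[0,0,-1.5,0,1],[0,0,-1.5,0,1]]'
```

```text
clock: 7.75
eef_pos: [0.596, 0.1651, 0.0862]
tcp_rot: [-0.0, 0.995, 0.1, 0.0]
wrist_force: [-2.4, -0.7, 5.1]
opening: 0.638
```

Contact with the floor (+7 N). Releasing and rising.

```bash
python3 -m handwheel '[[0,0,0.5,0,0.1],[0,0,0.5,0,-0.3],[0,0,0.5,0,-1],[0,0,0.5,0,-1],[0,0,0.5,0,-1]]'
python3 -m handwheel '[[0,0,0,0,-1],[0,0,0,0,-1],[0,0,25,0,-1],[0,0,60,0,-1],[0,0,100,0,-1]]'
python3 -m handwheel '[[0,0,35,0,-1],[0,-35,55,0,-1],[8,-70,70,0,-1],[18,-115,70,0,-1],[28,-160,70,0,1]]'
python3 -m handwheel '[[6,-30,0,0,1],[6,-30,0,0,1],[6,-30,0,0,1]]'
python3 - <<'E'
from h import *
for n,c in(("top",(130,220,200,350)),("scene",(90,250,230,430))):
    im,d,W=cam(n); np.savez(n+"3.npz",im=im,W=W);save(n+"3",cv2.resize(im[c[0]:c[1],c[2]:c[3]],(750,450 if n=="top" else 600)))
E
```

```text
clock: 8.25
eef_pos: [0.5958, 0.1651, 0.0853]
tcp_rot: [0.0, 0.995, 0.1, -0.0]
wrist_force: [-0.5, -0.2, -0.2]
opening: 0.885
clock: 8.75
eef_pos: [0.5951, 0.165, 0.1852]
tcp_rot: [0.0, 0.995, 0.1, -0.001]
wrist_force: [-0.2, 1.3, 0.4]
opening: 0.998
clock: 9.25
eef_pos: [0.6242, 0.0039, 0.2569]
tcp_rot: [0.0, 0.995, 0.1, 0.001]
wrist_force: [0.3, -0.4, 0.0]
opening: 0.945
clock: 9.55
eef_pos: [0.6298, -0.0253, 0.2554]
tcp_rot: [-0.0, 0.995, 0.099, -0.0]
wrist_force: [-0.3, 1.3, 0.4]
opening: 0.675
```

View pics/scene3.png

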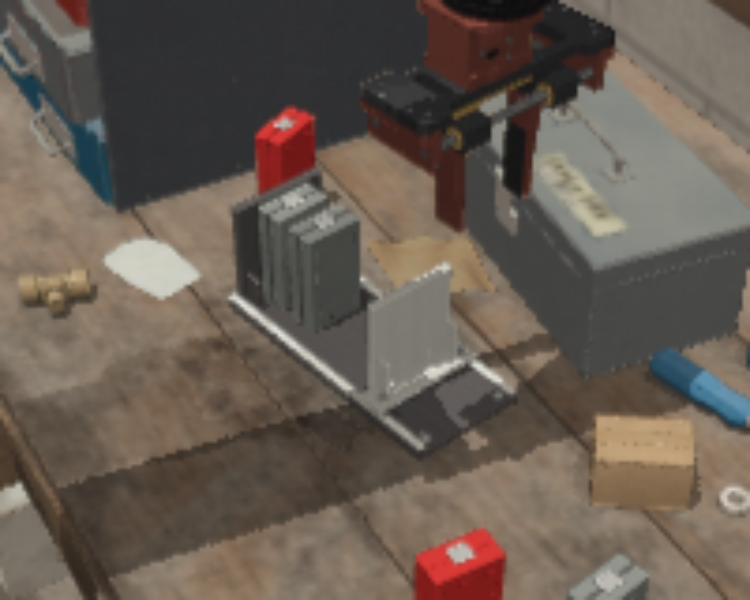

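View pics/top3.png

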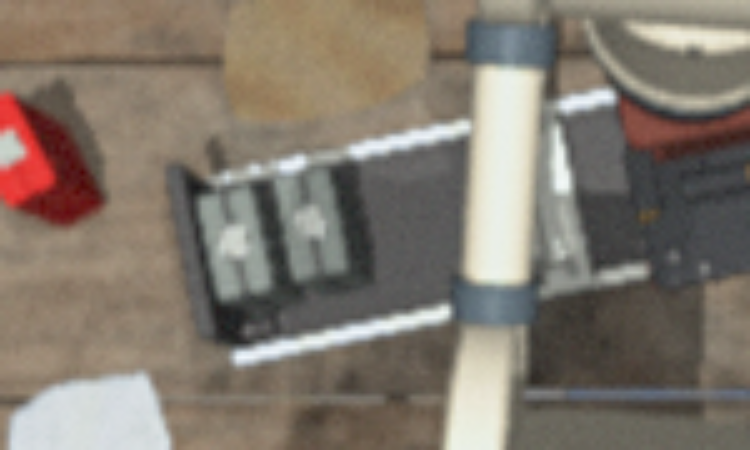

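```bash
python3 - <<'E'
from h import *
z=np.load("top3.npz");W=z["W"];im=z["im"].astype(float)
th=.2;R=np.array([[np.cos(th),-np.sin(th)],[np.sin(th),np.cos(th)]])
sl=(slice(155,200),slice(232,275));w=W[sl];i=im[sl].sum(-1)
m=((w[...,2]>.1)&(w[...,2]<.118)&(i>330)).astype(np.uint8)
n,l,st,_=cv2.connectedComponentsWithStats(m,connectivity=4)
for k in range(1,n):
    s=w[l==k]
    if len(s)<60: continue
    q=s[:,:2]@R-[.6165,-.0122];r=cv2.minAreaRect((q*1000).astype(np.float32));print(len(s),np.round(r[0],1),np.round(r[1],1),round(r[2],1),s[:,2].mean().round(4))
E
```

```text
207 [ 0.5 56.2] [54.2 28.5] 0.7 0.1094
226 [-1.8 96.2] [55.2 28.8] 1.0 0.1093
```

```bash
python3 - <<'E'
from h import *
W=np.load("top0.npz")["W"]
s=W[30:130,180:345].reshape(-1,3);s=s[s[:,2]>.06]
th=.2;R=np.array([[np.cos(th),-np.sin(th)],[np.sin(th),np.cos(th)]])
q=s[:,:2]@R-[.6165,-.0122]
print(s.min(0),s.max(0))
m=(q[:,1]>-.25)&(q[:,1]<.15);print("min rack x of tall stuff",q[m,0].min(), "for y<.08",q[(q[:,1]>-.25)&(q[:,1]<.08),0].min())
E
python3 -m handwheel '[[4,1,-40,0,1],[4,1,-85,0,1],[4,1,-130,0,1],[4,1,-165,0,1],[4,1,-181,0,1]]'
```

```text
[ 0.74517966 -0.02777973  0.06007435] [0.9428222  0.40052303 0.15466274]
min rack x of tall stuff 0.11150173107543349 for y<.08 0.11150173107543349
clock: 10.15
eef_pos: [0.6317, -0.022, 0.0702]
tcp_rot: [-0.001, 0.995, 0.101, -0.003]
wrist_force: [-0.4, 0.4, -0.3]
opening: 0.13
```

```bash
python3 -m handwheel '[[0,0,0,0,1],[-3,15,0,0,1],[-6,29,0,0,1],[-8,39,0,0,1],[-10,49,0,0,1]]'
python3 -m handwheel '[[-1.6,8,0,0,1],[-3.2,16,0,0,1],[-4.8,24,0,0,1],[-6.4,32,0,0,1],[-8,39,0,0,1]]'
```

```text
clock: 10.65
eef_pos: [0.6243, 0.0266, 0.0764]
tcp_rot: [0.0, 0.995, 0.1, 0.001]
wrist_force: [0.2, 0.0, 0.6]
opening: 0.005
clock: 11.15
eef_pos: [0.6161, 0.0643, 0.075]
tcp_rot: [0.0, 0.995, 0.1, 0.0]
wrist_force: [1.2, -2.5, 2.5]
opening: 0.007
```

```bash
python3 -m handwheel '[[-1.6,8,0,0,1],[-3.2,16,0,0,1],[-4.8,24,0,0,1],[-6.4,32,0,0,1],[-8,39,0,0,1]]'
python3 - <<'E'
from h import *
im,d,W=cam("scene"); save("s4",cv2.resize(im[90:250,230:430],(750,600)))
E
```

```text
clock: 11.65
eef_pos: [0.6079, 0.1039, 0.0747]
tcp_rot: [-0.0, 0.995, 0.1, 0.0]
wrist_force: [2.0, -2.8, 0.9]
opening: 0.006
```

View pics/s4.png

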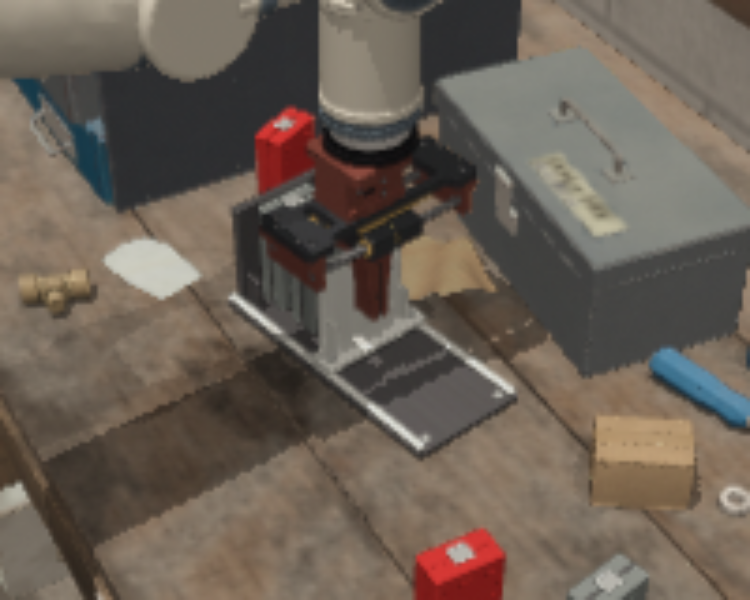

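The stop (crop 365,330) is moving up behind both upright cases, with the finger pushing mid-plate. I'll continue slowly and watch the force.

```bash
python3 -m handwheel '[[-1,5,0,0,1],[-2,10,0,0,1],[-3,15,0,0,1],[-4,20,0,0,1],[-4.8,24,0,0,1]]'
python3 -m handwheel '[[-0.4,2,0,0,1],[-0.8,4,0,0,1],[-1.2,6,0,0,1],[-1.6,8,0,0,1],[-1.6,8,0,0,1]]'
```

```text
clock: 12.2
eef_pos: [0.6029, 0.1275, 0.0744]
tcp_rot: [0.0, 0.995, 0.1, -0.0]
wrist_force: [1.6, -2.5, -0.0]
opening: 0.01
clock: 12.7
eef_pos: [0.6012, 0.1354, 0.0744]
tcp_rot: [-0.0, 0.995, 0.1, -0.0]
wrist_force: [0.0, -1.5, 0.3]
opening: 0.004
```

```bash
python3 -m handwheel '[[-0.4,2,0,0,1],[-0.8,4,0,0,1],[-0.8,4,0,0,1]]'
```

```text
clock: 13.0
eef_pos: [0.6005, 0.1393, 0.0744]
tcp_rot: [-0.0, 0.995, 0.1, -0.0]
wrist_force: [-0.3, -2.7, 0.7]
opening: 0.005
```

```bash
python3 -m handwheel '[[-0.2,1,0,0,1],[-0.4,2,0,0,1],[-0.6,3,0,0,1],[-0.6,3,0,0,1]]'
python3 - <<'E'
from h import *
im,d,W=cam("scene"); np.savez("scene5.npz",im=im,W=W);save("s5",cv2.resize(im[90:250,230:430],(750,600)))
E
```

```text
clock: 13.4
eef_pos: [0.5999, 0.1419, 0.0745]
tcp_rot: [0.0, 0.995, 0.1, -0.0]
wrist_force: [0.8, -5.0, -0.9]
opening: 0.006
```

View pics/s5.png

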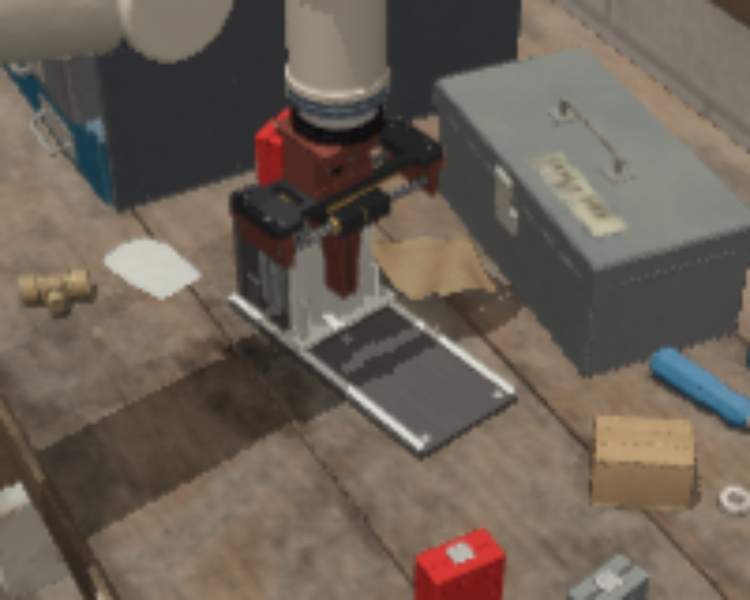

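```bash
cat > m.py <<'E'
from h import *
def stop(W):
    th=.2;R=np.array([[np.cos(th),-np.sin(th)],[np.sin(th),np.cos(th)]])
    q=W.reshape(-1,3).copy();q[:,:2]=q[:,:2]@R-[.6165,-.0122]
    m=(np.abs(q[:,0])<.04)&(q[:,2]>.03)&(q[:,2]<.09)&(np.abs(q[:,0])>.022)&(q[:,1]>-.1)&(q[:,1]<.1)
    h,e=np.histogram(q[m,1],bins=np.arange(-.1,.1,.002));print([(round(a,3),int(b)) for a,b in zip(e,h) if b>8])
E
python3 - <<'E'
from m import *
stop(np.load("scene2.npz")["W"]);stop(np.load("scene5.npz")["W"])
E
```

```text
[(np.float64(-0.074), 10), (np.float64(-0.066), 21), (np.float64(-0.064), 47), (np.float64(-0.062), 46), (np.float64(-0.06), 9), (np.float64(0.076), 21), (np.float64(0.078), 13), (np.float64(0.08), 13), (np.float64(0.092), 9)]
[(np.float64(0.026), 10), (np.float64(0.038), 29), (np.float64(0.04), 39), (np.float64(0.042), 18)]
```

```bash
python3 -m handwheel '[[-0.2,1,0,0,1],[-0.2,1,0,0,1],[-0.4,2,0,0,1],[-0.4,2,0,0,1]]'
```

```text
clock: 13.85
eef_pos: [0.5998, 0.1427, 0.0745]
tcp_rot: [0.001, 0.995, 0.099, -0.0]
wrist_force: [1.0, -8.7, -1.3]
opening: 0.003
```

```bash
python3 -m handwheel '[[-0.2,1,0,0,1],[-0.4,2,0,0,1],[-0.4,2,0,0,1]]'
```

```text
clock: 14.15
eef_pos: [0.5997, 0.1427, 0.0745]
tcp_rot: [0.003, 0.995, 0.099, -0.0]
wrist_force: [1.9, -16.0, -0.3]
opening: -0.0
```

Snug: the TCP has stopped and the force has risen to 16 N. I'll back off and check.

```bash
python3 -m handwheel '[[2,-10,0,0,1],[5,-25,0,0,1],[9,-45,0,0,1],[13,-65,20,0,1],[16,-80,60,0,1]]'
python3 -m handwheel '[[7,-35,40,0,1],[14,-70,80,0,1],[20,-110,100,0,1],[25,-150,100,0,1],[25,-150,100,0,1]]'
python3 - <<'E'
from m import *
im,d,W=cam("scene");stop(W);save("s6",cv2.resize(im[90:250,230:430],(750,600)))
im,d,W=cam("top");save("t6",cv2.resize(im[130:220,200:350],(750,450)))
th=.2;R=np.array([[np.cos(th),-np.sin(th)],[np.sin(th),np.cos(th)]])
sl=(slice(155,200),slice(232,275));w=W[sl];m=(w[...,2]>.1)&(w[...,2]<.118)
q=w[m][:,:2]@R-[.6165,-.0122];print(cv2.minAreaRect((q*1000).astype(np.float32)),q.min(0),q.max(0))
print(W[165:180,405:425,2].max(), W[155:190,400:430][(W[155:190,400:430,2]>.05)].mean(0))
E
```

```text
clock: 14.65
eef_pos: [0.6135, 0.065, 0.131]
tcp_rot: [-0.001, 0.995, 0.1, -0.004]
wrist_force: [1.0, 0.5, 0.4]
opening: 0.004
clock: 15.15
eef_pos: [0.6407, -0.089, 0.2358]
tcp_rot: [0.001, 0.995, 0.097, 0.001]
wrist_force: [-0.2, 1.1, -0.4]
opening: 0.005
[(np.float64(0.028), 9), (np.float64(0.038), 22), (np.float64(0.04), 42), (np.float64(0.042), 54), (np.float64(0.044), 9), (np.float64(0.082), 9)]
((-0.1356658935546875, 85.13038635253906), (80.52935028076172, 93.37594604492188), 89.86408233642578) [-0.04673972  0.04487192] [0.04663711 0.1254023 ]
0.5519883223035761 [ 0.55482014 -0.15183003  0.41989734]
```

View pics/s6.png

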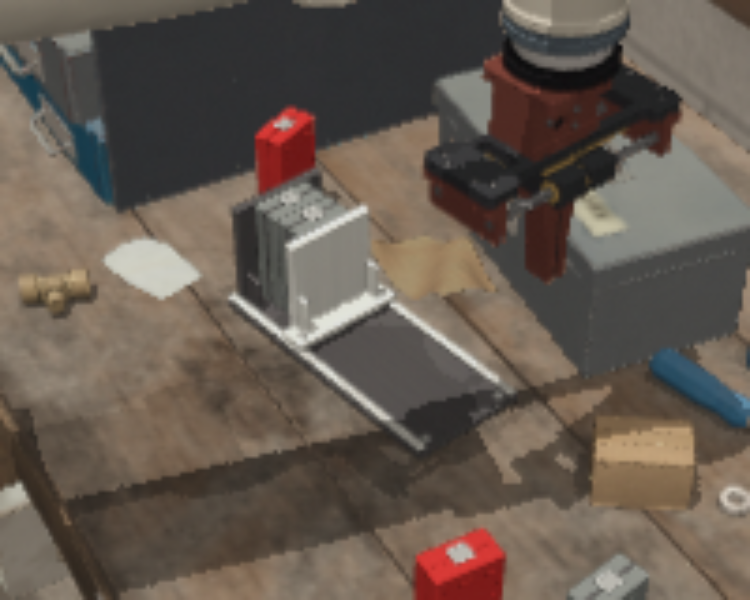

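View pics/t6.png

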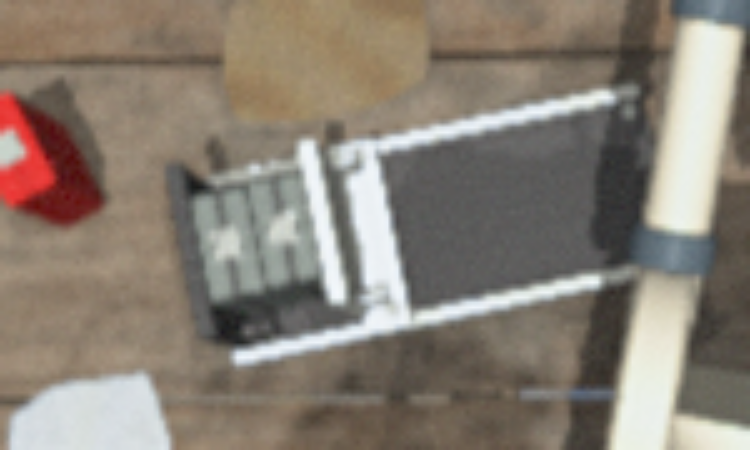

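The pictures show both cases upright and snug between the wall (top crop 190,255) and the stop (320,220). The outer face of the stop is at rack y = 0.045, so it has travelled about 0.110 m. The arm is clear.

```bash
python3 -m handwheel '[[0,0,0,0,1],[0,0,0,0,1]]'; python3 -c "
from plant import arm
print(arm.finish_job())"
```

```text
clock: 15.45
eef_pos: [0.6401, -0.0825, 0.2342]
tcp_rot: [-0.0, 0.995, 0.101, -0.0]
wrist_force: [-0.2, -0.4, 0.0]
opening: 0.006
the job is handed in; nothing more can be done
None
```

The loose tall case now stands in the rack beside the other one, and the end stop is slid up so both are snug against the end wall. I handed the job in at 15.45 s; no verdict was reported.

- **Placing:** I gripped the case by its 56 mm ends and released it at about rack x = +0.5 mm, y = 56 mm. It stood upright and square to within about 1°.
- **End stop:** I pushed it until the gripper stopped advancing and the force rose to 16 N.
- **Last checks:** The outer face of the stop measured rack y ≈ 0.045 m, so its travel is about 0.110 m with no visible play. Both cases looked upright side by side, and the arm was clear of everything.
- **Not re-measured:** The arm hid the short case from the top camera, so its final position check gave nothing useful. In the last scene picture it still looked to be standing in its place, and nothing was driven near it.

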